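Release and uncap the reagent bottle

ROBOT

A 7-joint arm with a two-finger parallel gripper is mounted at the origin on the work surface. World frame = base frame: x ahead of the robot, y to its left, z up, the work surface at z = 0. Lengths are in m, angles in rad, forces in N, time in s.
With the tool pointing down it reaches from about 0.4 to 0.85 m from the base axis. Payload 10.4 kg.
Tool frame: the origin (TCP) lies between the finger pads; the fingertips stand 19 mm ahead of it and the grasp point (between the pads) is the TCP; z points along the fingers, y is the direction in which the jaws open and shut (so a half turn about z gives the same grasp; the last joint's range is limited). The gripper opens to 85 mm and grips with 20 to 120 N. Pads are 22 mm wide; open, the fingers measure 114 mm over their backs; the gripper's body (76 mm by 85 mm) begins 54 mm behind the grasp point. The pads swing forward as they close: fully open they stand 13 mm farther back than shut.
Start: joints at [-1.167, 0.332, -0.065, 1.46, 0.022, 1.35, -0.088], TCP at [0.259, 0.569, 0.25] pointing down, gripper open.
Joint ranges: [-2.6, 2.6], [-0.5, 2.12], [-1.47, 1.34], [0.16, 2.42], [-1.27, 4.41], [0.06, 2.06], [-2.6, 2.6]. Speed limits (rad/s): [2.22, 2.22, 2.79, 2.79, 3.14, 3.14, 3.14].

INTERFACE

Orientations are given as a unit quaternion [x, y, z, w].
In Python, from workcell import manip gives the robot as it stands.
- The arm moves only by the shell command python3 -m jog 'ROWS' [FORCE]. ROWS is JSON, a list of rows, each an object with "offset": the shift along the tool's x, y, z as a fraction of full scale, a list of three; "rotation": the turn, a rotation vector about the tool's x, y, z as a fraction of full scale, a list of three; "fingers": the opening, from -1 (shut) to 1 (fully open), so that 0 is half open. A call has 1 to 8 rows; each row shifts and turns the commanded pose from where the row before left it, along the tool's axes as they then stand; what a row does not reach is not made up. Full scale, the value 1, is 0.15 m for a shift and 2 rad for a turn. A row lasts 1/8 s, in which the tool goes at most 62.5 mm and 10.7 degrees, less where a joint would pass 70% of its speed; a pose out of reach is approached as far as the arm can. A call with a number of a shift or a turn outside -1 to 1 is refused whole. A call with a gripper value outside its range is refused whole. The fingers move at their own pace and stop on an object; FORCE is the grip in N (left out, the last holds). Time passes only in rows, so rows that do not move let the fingers close. It gives the time, the measured TCP pose, the force and the opening at its end, in the units of the state.
- manip.get_obs(): the state, without advancing time (a new reading comes with each control period).
- manip.camera(name): name is "side" or "top"; returns the picture (400x640x3 uint8, red, green, blue); there is no depth.
- manip.camera_info(name): a dict with "mtx" (3x3 intrinsics, pixels), "D" ([k1, k2, p1, p2, k3] as OpenCV has them; the pictures are not rectified), "xyz" and "rotation" of the camera in the world. Camera axes: x right, y down, z forward; pixel columns grow to the right and rows downward; lengths in m; the calibration is good to about 2 mm. A picture is of the moment at which its call begins. camera_info takes no time and is no camera call.
- manip.hand_in(): hands the job in, once; it reports no verdict.
Trained networks look in the newest picture that a camera, given by its name, has taken for a name from the list of things; names that differ only in an ending like _2 or _b are one class to them, and where a whole thing is asked for, a point or a joint stands for the part that bears it (a point fixed in the world has none). Each returns a list of dicts, best first, with "conf" (0 to 1); they miss things now and then, are a little off and sometimes report something else, mostly with a low value. They report only what shows in the picture. A call takes as long as a camera call. They do not tell look-alikes from the thing itself.
- manip.recognise(camera, query): "bbox" ([left, top, right, bottom] in pixels, round what is visible of it).
The state is a dict: "clock": time; "joint_pos": joint angles; "joint_velocities": joint speeds; "tau": joint torques, N m; "position": TCP position; "ee_rot": TCP orientation; "ft_force": force on the tool from outside, world axes, zero at the start; "torque": the same for the moment, N m; "grip_width": opening from 0.0 (shut) to 1.0 (fully open).
Only numpy, scipy, OpenCV 4.12 (cv2) and the standard library are available. Lean on these libraries where they do the work, as an engineer would, in place of code of your own. Each camera call takes 0.05 s, during which the arm holds its last target. There are 200 camera calls.

TASK

The reagent bottle is cleared for loading: lift the yellow hold tag up and off its hook and lower it into the grey tray before letting go of it, then open the bottle: press its red push-and-turn cap down, twist it anticlockwise (seen from above) until it comes free, and lift it off. Finish while still holding the cap level in the gripper, straight above the bottle with a gap of at least 4 cm between cap and bottle; leave the other things on the bench where they are.

Things in the scene. Friction and masses are not known exactly. Their poses are not given: they have to be found in the camera images.
- tag_center (a point): Centre of the yellow hold tag, a loose upright plate 50 mm wide (y), 10 thick (x), 90 tall (z), 60 g, black stripes. Its window, 24 wide and 36 high, spans 3 mm below to 33 mm above this point; the hook's bar passes through along the tag's x and carries the window's upper edge. It hangs with this point about 130 mm above the bench; take it from above across its width, a finger at either side.
- hook_seat (a point): Top of the level steel bar (7 mm thick, fixed stand) where the tag hangs, 163 mm above the bench. The bar runs along this frame's x from a post 60 mm to +x to a free end 30 mm to -x, bent upward there: the tip is 10 mm higher than the bar. Raise the tag by 11 to 27 mm (18 is best), then draw it off by 50 mm or more along -x.
- tray: Grey open tray, fixed, 200 mm (its x) by 140 mm (its y), walls 30 mm high and 5 mm thick, floor 5 mm thick. Origin: centre of its underside, on the bench. The tag may lie, lean or stand in it.
- cap_center (a point): Centre of the red ribbed cap: 52 mm in diameter, 34 tall, 40 g, z up, white dash on top; loose but locked on the bottle, this point 135 mm above the bench. Grip it firmly (30 N or more) across its diameter from above, in any yaw; the neck is narrow for 18 mm below it. Lugs inside lock it: it turns only while held down 5 to 6 mm against a spring, and lifts straight off once turned free.
- cap_mark (a point): Point on the cap's top, 22 mm from its axis along the cap's +x, at the outer end of the white dash; on the bottle's +x side when locked. Held down, the cap is free when turned anticlockwise from above by 50 to 80 degrees (65 is best; a hard stop at about 85). Clockwise it is blocked.
- bottle_mouth (a point): Centre of the neck's rim, 141 mm above the bench, z up along the cap's axis; while locked the cap's centre is 6 mm below it and the cap's x lies along this x. The white bottle with blue band, 72 mm in diameter, is clamped in a black carrier 110 mm square; both are fixed to the bench. The neck is 31 mm in diameter.
- seal (a joint): Grey spring-loaded seal disc in the bottle's mouth, under the cap (m): 0 with the cap locked, grows as the cap is pressed, 0.006 at the hard stop, -0.003 when the cap is off. The spring pushes up with about 6 N at 0 and 10 N at 0.006.
- vial_a: Clear vial with blue cap, 20 mm in diameter, 50 mm tall. Loose bystander; origin: centre of its underside.
- vial_b: Clear vial with green cap, 20 mm in diameter, 50 mm tall. Loose bystander; origin: centre of its underside.
- amber: Amber bottle, 64 mm in diameter, 130 mm tall. Loose bystander; origin: centre of its underside.
- jar: White jar with blue lid, 70 mm in diameter, 90 mm tall. Loose bystander; origin: centre of its underside.
- tips: White tip box with black tips, 85 x 127 mm, 56 mm tall. Loose bystander; origin: centre of its underside.
- plates: Stack of three grey and white microplates, 85 x 127 mm, 45 mm tall. Loose bystander; origin: centre of its underside.
Not all that is in view belongs to the job. Of the things that look like the part that bears cap_center, the middle-sized one is meant.

How it is judged:
By the outcome, as a careful person would: the job done as asked, in the order asked, and still so for the second after the job is handed in, while the arm keeps its last pose, push and grip.
It also fails if it takes over 58 s, if anything falls off the work surface, if the arm or the gripper's body presses on something with over 40 N, if the wrist force passes 120 N, or if a joint passes its speed limit or range.

## Working session

There is one attempt and no reset: what is moved stays moved. The work goes in short steps, Python scripts to look and compute and a shell command to move; the robot and the scene stay as the last step left them, time stands still between calls to the robot, and variables do not carry over. Pictures are saved under pics/ and viewed, about 8 in all and at most 12, crops included, and the job is handed in when it is done.

```bash
mkdir -p pics; ls
python3 - <<'E'
from workcell import manip
import cv2,numpy as np
o=manip.get_obs();print({k:np.round(o[k],3).tolist() for k in o})
for c in("side","top"):
    im=manip.camera(c);cv2.imwrite(f"pics/{c}0.png",im[:,:,::-1]);i=manip.camera_info(c);print(c,{k:np.round(i[k],4).tolist() for k in i})
    for q in["tag_center","cap_center","cap_mark","bottle_mouth","tray","hook_seat","amber","jar","vial_a","tips","plates"]:
        print(q,[(np.round(d['bbox']).astype(int).tolist(),round(d['conf'],2)) for d in manip.recognise(c,q)])
E
```

```text
pics
{'clock': 0.0, 'joint_pos': [-1.167, 0.333, -0.065, 1.461, 0.022, 1.35, -0.088], 'joint_velocities': [-0.002, -0.002, -0.0, 0.001, 0.0, 0.001, -0.0], 'tau': [-0.0, -62.544, 0.049, -39.16, 0.016, 0.01, 0.0], 'position': [0.259, 0.569, 0.25], 'ee_rot': [0.212, 0.977, -0.001, -0.0], 'ft_force': [0.829, -0.201, 0.241], 'torque': [0.041, -0.048, 0.024], 'grip_width': 0.998}
side {'mtx': [[363.6622, 0.0, 315.299], [0.0, 363.6622, 202.5232], [0.0, 0.0, 1.0]], 'D': [0.0275, 0.0, 0.0, 0.0, 0.0], 'xyz': [0.2318, -0.525, 0.6051], 'rotation': [0.8519, -0.2768, 0.139, -0.4224]}
tag_center [([354, 286, 390, 345], 0.63), ([381, 204, 418, 253], 0.26)]
cap_center [([279, 188, 307, 211], 0.8), ([236, 240, 254, 259], 0.55), ([276, 185, 296, 206], 0.42)]
cap_mark [([232, 238, 254, 261], 0.75), ([279, 184, 306, 211], 0.73), ([276, 184, 289, 205], 0.58)]
bottle_mouth [([264, 211, 326, 268], 0.67)]
tray [([173, 166, 262, 225], 0.85)]
hook_seat [([333, 276, 410, 395], 0.59), ([281, 186, 308, 209], 0.16)]
amber [([362, 170, 383, 224], 0.78), ([359, 286, 390, 343], 0.43)]
jar [([380, 201, 418, 254], 0.87
[... 344 characters left out ...]
0.0, 0.0], 'xyz': [0.4614, -0.0091, 0.842], 'rotation': [-0.7011, 0.7023, -0.0865, 0.0881]}
tag_center [([457, 268, 502, 276], 0.78)]
cap_center [([295, 221, 326, 252], 0.83), ([232, 194, 266, 230], 0.74), ([284, 287, 302, 308], 0.48)]
cap_mark [([296, 219, 327, 254], 0.87), ([233, 195, 262, 228], 0.62), ([282, 288, 300, 308], 0.57)]
bottle_mouth [([288, 214, 341, 275], 0.59)]
tray [([148, 234, 220, 331], 0.89)]
hook_seat [([432, 237, 494, 301], 0.66)]
amber [([314, 125, 339, 166], 0.97)]
jar [([357, 138, 393, 176], 0.61)]
vial_a [([251, 262, 260, 274], 0.54), ([378, 242, 385, 250], 0.38)]
tips [([211, 130, 277, 176], 0.83)]
plates [([415, 146, 471, 182], 0.79), ([296, 222, 323, 251], 0.72)]
```

View pics/side0.png

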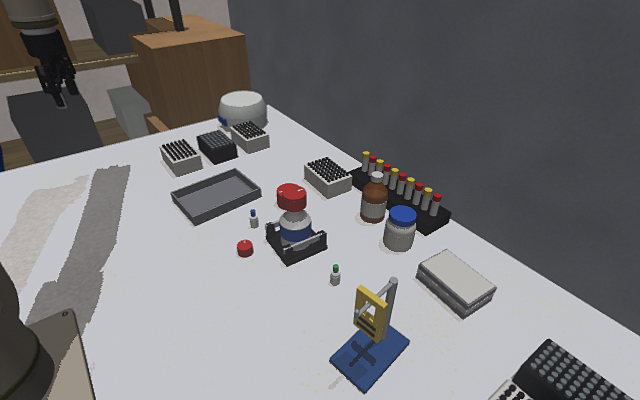

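View pics/top0.png

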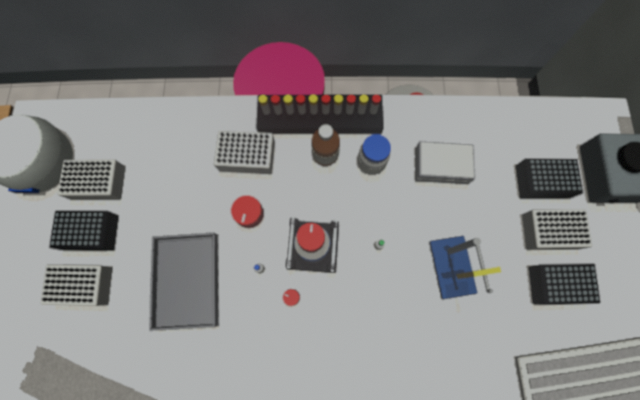

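The side picture shows the bottle with cap at (291,197), the hook stand with the tag at (370,315) and the tray at (217,195). The top picture shows three red caps: a big one loose at (247,211), the bottle's at (311,238) and a small loose one at (291,297). The one on the bottle is the middle-sized. I'll zoom in on the details next.

```bash
python3 - <<'E'
import cv2,numpy as np
s=cv2.imread("pics/side0.png");t=cv2.imread("pics/top0.png")
f=lambda im,x,y,w,h:cv2.resize(im[y:y+h,x:x+w],(400,300),interpolation=cv2.INTER_CUBIC)
m=np.vstack([np.hstack([f(t,420,225,100,75),f(t,280,205,80,60)]),np.hstack([f(s,320,270,128,96),f(s,250,175,80,60)])])
cv2.imwrite("pics/crop1.png",m)
E
cat > h.py <<'E'
from workcell import manip
import cv2,numpy as np
from scipy.spatial.transform import Rotation as R
from scipy.optimize import least_squares
I={c:manip.camera_info(c) for c in("side","top")}
def ray(c,uv):
    i=I[c];p=cv2.undistortPoints(np.array([[uv]],float),np.array(i['mtx']),np.array(i['D']))[0,0]
    return np.array(i['xyz']),R.from_quat(i['rotation']).apply([*p,1])
def atz(c,uv,z):
    o,d=ray(c,uv);return o+d*(z-o[2])/d[2]
def tri(a,b):
    A=np.zeros((3,3));v=np.zeros(3)
    for c,uv in(("side",a),("top",b)):
        o,d=ray(c,uv);d/=np.linalg.norm(d);P=np.eye(3)-np.outer(d,d);A+=P;v+=P@o
    return np.linalg.solve(A,v)
def proj(c,X):
    i=I[c];r=R.from_quat(i['rotation']).inv();X=np.atleast_2d(X)
    rv=r.as_rotvec();return cv2.projectPoints(X.astype(float),rv,-r.apply(i['xyz']),np.array(i['mtx']),np.array(i['D']))[0][:,0]
E
python3 - <<'E'
from h import *
for c in I:print(c,ray(c,(320,200))[1].round(3))
print("cap",atz("top",(310.8,236.7),.152))
E
```

```text
side [ 0.483  0.638 -0.599]
top [ 0.247  0.009 -0.969]
cap [0.56756606 0.01434246 0.152     ]
```

View pics/crop1.png

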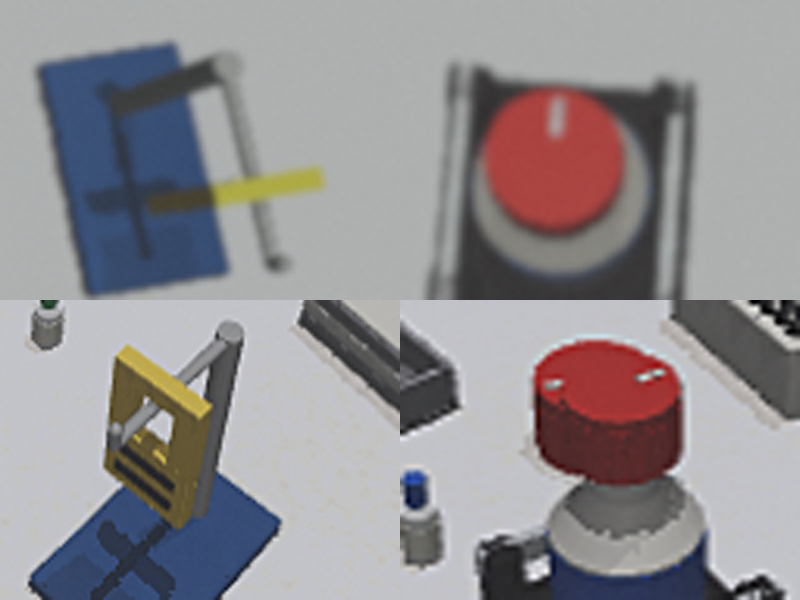

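Run:
```python
from h import *
T=lambda x,y:(420+x/4,225+y/4); S=lambda x,y:(320+x/3.125,270+(y-300)/3.125)
az=lambda v:np.degrees(np.arctan2(v[1],v[0])).round(1)
l=atz("top",T(215,196),.175);r=atz("top",T(324,180),.175)
print("tag top",l.round(4),r.round(4),np.linalg.norm(l-r),az(l-r),"mid",((l+r)/2).round(4))
a=atz("top",T(240,95),.163);b=atz("top",T(265,245),.163);print("bar",a,b,az(a-b))
print("side mid of tag top",atz("side",S(167,381),.175))
print("posttop tri",tri(S(230,328),T(228,62)),"bartip",tri(S(116,428),T(278,264)))
c=lambda x,y:(280+(x-400)/5,205+y/5)
cc=atz("top",c(553,160),.152);m=atz("top",c(560,98),.152);i=atz("top",c(555,135),.152)
print("cap",cc,"mark",m,np.linalg.norm(m-cc),az(m-cc),az(m-i))
E2=[(534+0,385),(682,385)]
cs=lambda x,y:(250+(x-400)/5,175+(y-300)/5)
print("cap side",atz("side",cs(608,381),.152))
t=[atz("top",p,.03) for p in((152,236),(216,234),(218,328),(151,329))];print("tray",np.mean(t,0),np.round(t,3))
o=manip.get_obs();M=R.from_quat(o['ee_rot']).as_matrix();print(M.round(3),az(M[:,0]),az(M[:,1]))
# projected check of cap ring & tag corners
for cam in I:print(cam,proj(cam,np.array([[*cc[:2],.152]])+np.array([[.026,0,0],[-.026,0,0],[0,.026,0],[0,-.026,0]])).round(1).tolist())
```

```text
tag top [ 0.4967 -0.2734  0.175 ] [ 0.503  -0.3233  0.175 ] 0.05032839882028906 97.3 mid [ 0.4998 -0.2984  0.175 ]
bar [ 0.54250231 -0.29395088  0.163     ] [ 0.47545722 -0.29897772  0.163     ] 4.3
side mid of tag top [ 0.50247453 -0.29975413  0.175     ]
posttop tri [ 0.55726825 -0.28896391  0.16490016] bartip [ 0.46797717 -0.30203522  0.1692263 ]
cap [0.56700836 0.01470821 0.152     ] mark [0.59024889 0.01224869 0.152     ] 0.02337031620003784 -6.0 -7.3
cap side [0.56681744 0.01897378 0.152     ]
tray [0.49149896 0.28907824 0.03      ] [[0.587 0.369 0.03 ]
 [0.592 0.226 0.03 ]
 [0.395 0.21  0.03 ]
 [0.391 0.352 0.03 ]]
[[-0.91   0.414  0.   ]
 [ 0.414  0.91   0.   ]
 [ 0.     0.    -1.   ]] 155.5 65.5
side [[302.8, 188.0], [282.4, 196.3], [286.2, 186.5], [299.6, 198.0]]
top [[310.7, 223.1], [310.5, 251.1], [296.5, 237.0], [324.7, 237.0]]
```

```bash
cat >> h.py <<'E'
def go(xyz,yaw=None):
    "tool-frame offset (fraction) now, and rotation fraction about tool z to bring tool y to azimuth yaw (deg)"
    o=manip.get_obs();M=R.from_quat(o['ee_rot']).as_matrix();p=np.array(o['position'])
    a=np.degrees(np.arctan2(M[1,1],M[0,1]));w=0 if yaw is None else yaw-a
    print("t",round(o['clock'],2),"p",p.round(4),"yaw",a.round(1),"zdir",M[:,2].round(3),"F",np.round(o['ft_force'],1),"grip",round(o['grip_width'],3),"q",np.round(o['joint_pos'],2))
    print(" off",(M.T@(np.array(xyz)-p)/.15).round(3),"rotz",round(-np.radians(w)/2,4))
E
python3 -m jog '[{"offset":[-0.293,-0.159,0],"rotation":[0,0,0],"fingers":1},{"offset":[-0.293,-0.159,0],"rotation":[0,0,0],"fingers":1},{"offset":[-0.293,-0.159,0],"rotation":[0,0,0],"fingers":1},{"offset":[-0.293,-0.159,0],"rotation":[0,0,0],"fingers":1},{"offset":[-0.293,-0.159,0],"rotation":[0,0,0],"fingers":1},{"offset":[-0.293,-0.159,0],"rotation":[0,0,0],"fingers":1},{"offset":[-0.293,-0.159,0],"rotation":[0,0,0],"fingers":1},{"offset":[-0.293,-0.159,0],"rotation":[0,0,0],"fingers":1}]' 60
python3 -c "
from h import *
go([.501,-.299,.25],-83)"
```

```text
clock: 2.2
position: [0.5006, 0.2484, 0.2506]
ee_rot: [0.212, 0.977, 0.0, 0.0]
ft_force: [0.3, 0.0, 0.0]
grip_width: 1.001
t 2.2 p [0.5006 0.2484 0.2506] yaw 65.6 zdir [ 0.  0. -1.] F [0.3 0.  0. ] grip 1.001 q [-0.7   0.18  0.18  1.65 -0.03  1.31  0.63]
 off [-1.512e+00 -3.321e+00  2.000e-03] rotz 1.2963
```

```bash
python3 -m jog '[{"offset":[-0.151,-0.332,0],"rotation":[0,0,0],"fingers":1},{"offset":[-0.151,-0.332,0],"rotation":[0,0,0],"fingers":1},{"offset":[-0.151,-0.332,0],"rotation":[0,0,0],"fingers":1},{"offset":[-0.151,-0.332,0],"rotation":[0,0,0],"fingers":1},{"offset":[-0.151,-0.332,0],"rotation":[0,0,0],"fingers":1},{"offset":[-0.151,-0.332,0],"rotation":[0,0,0],"fingers":1},{"offset":[-0.151,-0.332,0],"rotation":[0,0,0],"fingers":1},{"offset":[-0.151,-0.332,0],"rotation":[0,0,0],"fingers":1}]'
python3 -m jog '[{"offset":[-0.151,-0.332,0],"rotation":[0,0,0],"fingers":1},{"offset":[-0.151,-0.332,0],"rotation":[0,0,0],"fingers":1},{"offset":[0,0,0],"rotation":[0,0,0.09],"fingers":1},{"offset":[0,0,0],"rotation":[0,0,0.09],"fingers":1},{"offset":[0,0,0],"rotation":[0,0,0.09],"fingers":1},{"offset":[0,0,0],"rotation":[0,0,0.09],"fingers":1},{"offset":[0,0,0],"rotation":[0,0,0.09],"fingers":1},{"offset":[0,0,0],"rotation":[0,0,0.09],"fingers":1}]'
python3 -m jog '[{"offset":[0,0,0],"rotation":[0,0,0.09],"fingers":1},{"offset":[0,0,0],"rotation":[0,0,0.09],"fingers":1},{"offset":[0,0,0],"rotation":[0,0,0.09],"fingers":1},{"offset":[0,0,0],"rotation":[0,0,0.09],"fingers":1},{"offset":[0,0,0],"rotation":[0,0,0.09],"fingers":1},{"offset":[0,0,0],"rotation":[0,0,0.09],"fingers":1},{"offset":[0,0,0],"rotation":[0,0,0.09],"fingers":1},{"offset":[0,0,0],"rotation":[0,0,0.09],"fingers":1}]'
python3 - <<'E'
from h import *
go([.501,-.299,.25],-83)
ims=[manip.camera(c) for c in("side","top")]
s,t=ims
a=cv2.resize(s[215:395,300:500],(400,360));b=cv2.resize(t[190:370,400:600],(400,360))
cv2.imwrite("pics/c2.png",np.hstack([a,b])[:,:,::-1])
E
```

```text
clock: 3.2
position: [0.4997, -0.1896, 0.2506]
ee_rot: [0.212, 0.977, 0.0, 0.0]
ft_force: [1.8, 0.5, -0.3]
grip_width: 1.002
clock: 4.2
position: [0.4999, -0.2972, 0.2504]
ee_rot: [0.686, 0.727, 0.0, 0.0]
ft_force: [0.1, 0.6, -1.6]
grip_width: 1.001
clock: 5.2
position: [0.4999, -0.2972, 0.2504]
ee_rot: [0.996, 0.094, 0.0, -0.0]
ft_force: [0.5, -0.2, 0.3]
grip_width: 0.996
t 5.2 p [ 0.4999 -0.2972  0.2504] yaw -79.2 zdir [ 0.  0. -1.] F [ 0.5 -0.2  0.3] grip 0.996 q [-0.38  0.37  1.06  1.62 -0.33  1.34 -0.65]
 off [0.005 0.013 0.002] rotz 0.0335
```

View pics/c2.png

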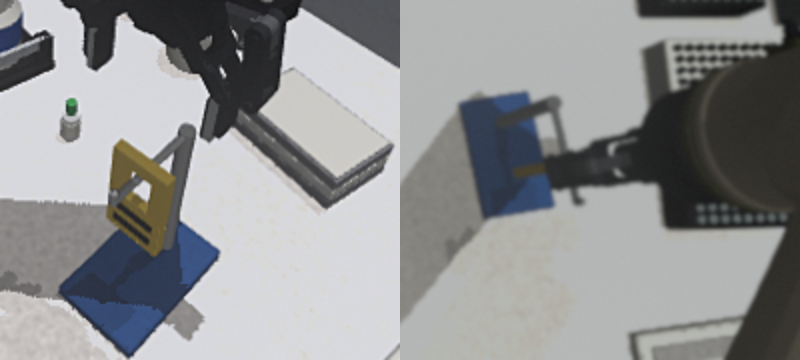

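The gripper is over the tag, with its fingers on either side in y; the tag hangs undisturbed at crop position (140,190). I'll descend now.

```bash
python3 -m jog '[{"offset":[0.005,0.013,0.1],"rotation":[0,0,0.0335],"fingers":1},{"offset":[0,0,0.2],"rotation":[0,0,0],"fingers":1},{"offset":[0,0,0.2],"rotation":[0,0,0],"fingers":1},{"offset":[0,0,0.13],"rotation":[0,0,0],"fingers":1},{"offset":[0,0,0],"rotation":[0,0,0],"fingers":1}]'
python3 - <<'E'
from h import *
go([.501,-.299,.156],-83)
s,t=[manip.camera(c) for c in("side","top")]
a=cv2.resize(s[235:385,310:450],(420,450),interpolation=2)
cv2.imwrite("pics/c3.png",a[:,:,::-1])
E
```

```text
clock: 5.92
position: [0.5004, -0.2988, 0.1549]
ee_rot: [0.998, 0.065, -0.001, -0.0]
ft_force: [-0.6, -0.8, 0.1]
grip_width: 1.003
t 5.92 p [ 0.5004 -0.2988  0.1549] yaw -82.6 zdir [-0.002  0.001 -1.   ] F [-0.6 -0.8  0.1] grip 1.003 q [-0.32  0.47  1.    1.73 -0.42  1.18 -0.64]
 off [ 0.003  0.002 -0.007] rotz 0.0037
```

View pics/c3.png

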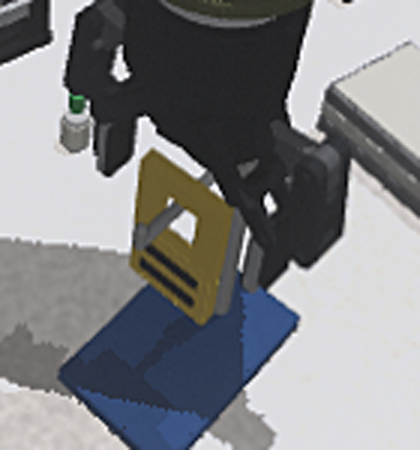

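The fingers straddle the tag. Closing on it.

```bash
python3 -m jog '[{"offset":[0,0,0],"rotation":[0,0,0],"fingers":-0.2},{"offset":[0,0,0],"rotation":[0,0,0],"fingers":-0.2},{"offset":[0,0,0],"rotation":[0,0,0],"fingers":-0.2},{"offset":[0,0,0],"rotation":[0,0,0],"fingers":-0.2},{"offset":[0,0,0],"rotation":[0,0,0],"fingers":-0.2},{"offset":[0,0,0],"rotation":[0,0,0],"fingers":-0.2},{"offset":[0,0,0],"rotation":[0,0,0],"fingers":-0.2}]' 60
python3 - <<'E'
from h import *
go([.501,-.299,.174],-83)
print(np.round(manip.get_obs()['torque'],2))
s,t=[manip.camera(c) for c in("side","top")]
a=cv2.resize(s[235:385,310:450],(420,450),interpolation=2)
cv2.imwrite("pics/c4.png",a[:,:,::-1])
E
```

```text
clock: 6.9
position: [0.5013, -0.2994, 0.1565]
ee_rot: [0.998, 0.064, 0.001, 0.0]
ft_force: [-0.6, 1.3, 6.0]
grip_width: 0.577
t 6.9 p [ 0.5013 -0.2994  0.1565] yaw -82.7 zdir [ 0.001 -0.    -1.   ] F [-0.6  1.3  6. ] grip 0.577 q [-0.32  0.47  1.01  1.73 -0.42  1.18 -0.64]
 off [-0.001 -0.003 -0.116] rotz 0.0028
[ 0.11  0.18 -0.04]
```

View pics/c4.png

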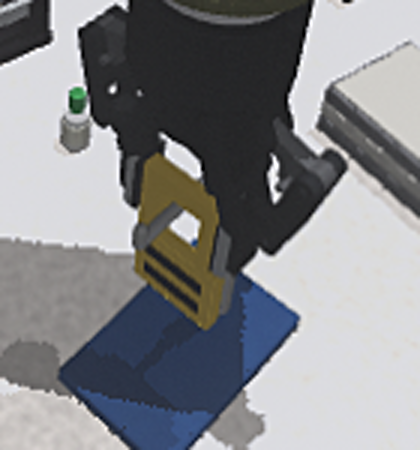

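```bash
python3 -m jog '[{"offset":[0,0,-0.06],"rotation":[0,0,0],"fingers":-0.2},{"offset":[0,0,-0.06],"rotation":[0,0,0],"fingers":-0.2},{"offset":[0,0,0],"rotation":[0,0,0],"fingers":-0.2}]'
python3 - <<'E'
from h import *
go([.501-.075*.9925,-.299-.075*.122,.1745],-83)
s,t=[manip.camera(c) for c in("side","top")]
a=cv2.resize(s[235:385,310:450],(420,450),interpolation=2)
cv2.imwrite("pics/c5.png",a[:,:,::-1])
E
```

```text
clock: 7.38
position: [0.5013, -0.2993, 0.1746]
ee_rot: [0.998, 0.064, 0.001, 0.0]
ft_force: [0.7, 0.2, -0.2]
grip_width: 0.577
t 7.38 p [ 0.5013 -0.2993  0.1746] yaw -82.7 zdir [ 0.001 -0.    -1.   ] F [ 0.7  0.2 -0.2] grip 0.577 q [-0.34  0.45  1.02  1.71 -0.41  1.21 -0.66]
 off [-0.502 -0.005  0.   ] rotz 0.0029
```

View pics/c5.png

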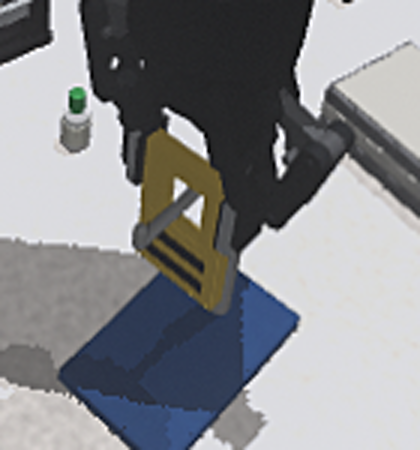

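The tag has come up and the bar sits low in its window, with no side force. I'll draw it off along -x.

```bash
python3 -m jog '[{"offset":[-0.1,-0.001,0],"rotation":[0,0,0],"fingers":-0.2},{"offset":[-0.1,-0.001,0],"rotation":[0,0,0],"fingers":-0.2},{"offset":[-0.1,-0.001,0],"rotation":[0,0,0],"fingers":-0.2}]'
python3 -m jog '[{"offset":[-0.1,-0.001,0],"rotation":[0,0,0],"fingers":-0.2},{"offset":[-0.1,-0.001,0],"rotation":[0,0,0],"fingers":-0.2},{"offset":[0,0,0],"rotation":[0,0,0],"fingers":-0.2}]'
python3 - <<'E'
from h import *
go([.46,-.25,.29],-83)
s,t=[manip.camera(c) for c in("side","top")]
a=cv2.resize(s[235:385,310:450],(420,450),interpolation=2)
cv2.imwrite("pics/c6.png",a[:,:,::-1])
E
```

```text
clock: 7.85
position: [0.4547, -0.3047, 0.1736]
ee_rot: [0.998, 0.063, -0.0, -0.0]
ft_force: [-0.6, -0.4, -0.2]
grip_width: 0.571
clock: 8.22
position: [0.4255, -0.3081, 0.1739]
ee_rot: [0.998, 0.063, 0.0, -0.001]
ft_force: [0.5, 0.6, -0.6]
grip_width: 0.576
t 8.22 p [ 0.4255 -0.3081  0.1739] yaw -82.7 zdir [ 0.001  0.001 -1.   ] F [ 0.5  0.6 -0.6] grip 0.576 q [-0.41  0.29  1.11  1.87 -0.29  1.16 -0.64]
 off [ 0.278 -0.356 -0.773] rotz 0.0022
```

View pics/c6.png

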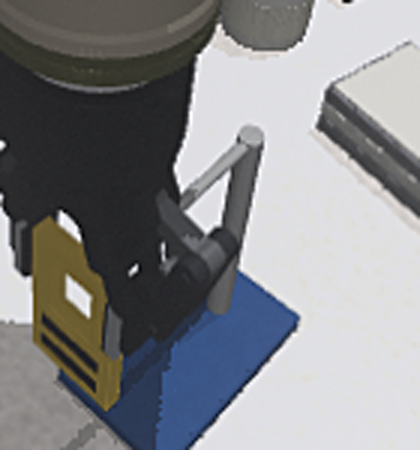

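The tag is clear of the hook. I'll raise it and carry it toward the tray.

```bash
python3 -m jog '[{"offset":[0,0,-0.25],"rotation":[0,0,0],"fingers":-0.2},{"offset":[0,0,-0.25],"rotation":[0,0,0],"fingers":-0.2},{"offset":[0,0,-0.25],"rotation":[0,0,0],"fingers":-0.2},{"offset":[0.09,-0.2,0],"rotation":[0,0,0],"fingers":-0.2},{"offset":[0.09,-0.25,0],"rotation":[0,0,0],"fingers":-0.2},{"offset":[0.09,-0.25,0],"rotation":[0,0,0],"fingers":-0.2}]'
python3 - <<'E'
from h import *
go([.49,.287,.287],-84)
E
```

```text
clock: 9.07
position: [0.4539, -0.1972, 0.2866]
ee_rot: [0.998, 0.064, 0.0, 0.0]
ft_force: [0.8, 0.1, -0.4]
grip_width: 0.57
t 9.07 p [ 0.4539 -0.1972  0.2866] yaw -82.7 zdir [ 0.001 -0.    -1.   ] F [ 0.8  0.1 -0.4] grip 0.57 q [-0.8  -0.04  1.12  1.78  0.04  1.38 -1.13]
 off [ 6.510e-01 -3.171e+00 -3.000e-03] rotz 0.0117
```

```bash
python3 -m jog '[{"offset":[0.06,-0.29,0],"rotation":[0,0,0],"fingers":-0.2},{"offset":[0.06,-0.29,0],"rotation":[0,0,0],"fingers":-0.2},{"offset":[0.06,-0.29,0],"rotation":[0,0,0],"fingers":-0.2},{"offset":[0.06,-0.29,0],"rotation":[0,0,0],"fingers":-0.2}]'
python3 - <<'E'
from h import *
go([.49,.287,.287],-84)
E
```

```text
clock: 9.57
position: [0.4671, -0.0196, 0.2867]
ee_rot: [0.998, 0.064, 0.0, -0.0]
ft_force: [1.6, -0.6, -0.7]
grip_width: 0.572
t 9.57 p [ 0.4671 -0.0196  0.2867] yaw -82.6 zdir [ 0.001  0.    -1.   ] F [ 1.6 -0.6 -0.7] grip 0.572 q [-0.95 -0.12  0.85  1.84  0.09  1.38 -1.57]
 off [ 4.130e-01 -2.007e+00 -1.000e-03] rotz 0.0118
```

```bash
python3 -m jog '[{"offset":[0.06,-0.29,0],"rotation":[0,0,0],"fingers":-0.2},{"offset":[0.06,-0.29,0],"rotation":[0,0,0],"fingers":-0.2},{"offset":[0.06,-0.29,0],"rotation":[0,0,0],"fingers":-0.2},{"offset":[0.06,-0.29,0],"rotation":[0,0,0],"fingers":-0.2},{"offset":[0.06,-0.29,0],"rotation":[0,0,0],"fingers":-0.2},{"offset":[0.06,-0.29,0],"rotation":[0,0,0],"fingers":-0.2},{"offset":[0.053,-0.267,0],"rotation":[0,0,0],"fingers":-0.2},{"offset":[0,0,0],"rotation":[0,0,0],"fingers":-0.2}]'
python3 - <<'E'
from h import *
go([.49,.287,.084],-84)
E
```

```text
clock: 10.58
position: [0.4888, 0.2893, 0.2852]
ee_rot: [0.998, 0.067, -0.0, 0.001]
ft_force: [1.0, -1.0, -1.9]
grip_width: 0.576
t 10.57 p [0.4888 0.2893 0.2852] yaw -82.3 zdir [-0.001 -0.001 -1.   ] F [ 1.  -1.  -1.9] grip 0.576 q [-1.16  0.21  0.64  1.59 -0.12  1.39 -1.95]
 off [0.007 0.015 1.342] rotz 0.0145
```

```bash
python3 -m jog '[{"offset":[0,0.015,0.2],"rotation":[0,0,0],"fingers":-0.2},{"offset":[0,0,0.25],"rotation":[0,0,0],"fingers":-0.2},{"offset":[0,0,0.25],"rotation":[0,0,0],"fingers":-0.2},{"offset":[0,0,0.25],"rotation":[0,0,0],"fingers":-0.2},{"offset":[0,0,0.2],"rotation":[0,0,0],"fingers":-0.2},{"offset":[0,0,0.15],"rotation":[0,0,0],"fingers":-0.2},{"offset":[0,0,0.03],"rotation":[0,0,0],"fingers":-0.2},{"offset":[0,0,0],"rotation":[0,0,0],"fingers":-0.2}]'
python3 - <<'E'
from h import *
go([.49,.287,.078],-84)
s,t=[manip.camera(c) for c in("side","top")]
a=cv2.resize(s[130:250,140:300],(400,300),interpolation=2);b=cv2.resize(t[200:350,100:300],(400,300),interpolation=2)
cv2.imwrite("pics/c7.png",np.hstack([a,b])[:,:,::-1])
E
```

```text
clock: 11.58
position: [0.4905, 0.2827, 0.0873]
ee_rot: [0.998, 0.064, 0.0, -0.0]
ft_force: [-0.4, -0.1, -0.4]
grip_width: 0.575
t 11.57 p [0.4905 0.2827 0.0873] yaw -82.7 zdir [ 0.  0. -1.] F [-0.4 -0.1 -0.4] grip 0.575 q [-1.09  0.4   0.59  1.83 -0.26  1.   -1.84]
 off [ 0.    -0.029  0.062] rotz 0.0114
```

View pics/c7.png

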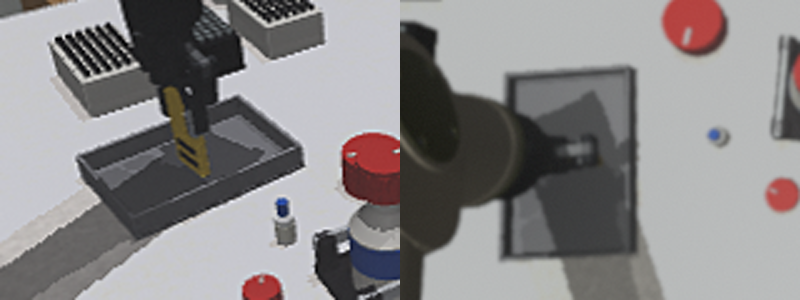

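The tag is held inside the tray, near its centre. I'll lower it to touch the floor.

```bash
python3 -m jog '[{"offset":[0,0,0.03],"rotation":[0,0,0],"fingers":-0.2},{"offset":[0,0,0.03],"rotation":[0,0,0],"fingers":-0.2},{"offset":[0,0,0.01],"rotation":[0,0,0],"fingers":-0.2},{"offset":[0,0,0],"rotation":[0,0,0],"fingers":-0.2}]'
```

```text
clock: 12.18
position: [0.4902, 0.2828, 0.0765]
ee_rot: [0.998, 0.064, -0.0, -0.0]
ft_force: [-1.1, -0.0, 3.4]
grip_width: 0.575
```

```bash
python3 -m jog '[{"offset":[0,0,0],"rotation":[0,0,0],"fingers":0.3},{"offset":[0,0,0],"rotation":[0,0,0],"fingers":0.6},{"offset":[0,0,0],"rotation":[0,0,0],"fingers":1},{"offset":[0,0,0],"rotation":[0,0,0],"fingers":1},{"offset":[0,0,0],"rotation":[0,0,0],"fingers":1},{"offset":[0,0,-0.1],"rotation":[0,0,0],"fingers":1},{"offset":[0,0,-0.2],"rotation":[0,0,0],"fingers":1},{"offset":[0,0,-0.3],"rotation":[0,0,0],"fingers":1}]'
python3 -m jog '[{"offset":[0,0,-0.3],"rotation":[0,0,0],"fingers":1},{"offset":[0,0,-0.3],"rotation":[0,0,0],"fingers":1},{"offset":[0,0.2,0],"rotation":[0,0,0],"fingers":1},{"offset":[0,0.25,0],"rotation":[0,0,0],"fingers":1},{"offset":[0,0.25,0],"rotation":[0,0,0],"fingers":1}]'
python3 - <<'E'
from h import *
go([.567,.016,.25],-83)
s,t=[manip.camera(c) for c in("side","top")]
a=cv2.resize(s[130:280,140:340],(400,300),interpolation=2);b=cv2.resize(t[200:350,100:300],(400,300),interpolation=2)
cv2.imwrite("pics/c8.png",np.hstack([a,b])[:,:,::-1])
E
```

```text
clock: 13.18
position: [0.4897, 0.2824, 0.1675]
ee_rot: [0.998, 0.064, -0.0, 0.0]
ft_force: [0.6, 0.5, -0.8]
grip_width: 1.002
clock: 13.8
position: [0.5037, 0.1773, 0.2575]
ee_rot: [0.998, 0.064, 0.0, -0.0]
ft_force: [-0.1, 0.4, -0.3]
grip_width: 1.001
t 13.8 p [0.5037 0.1773 0.2575] yaw -82.7 zdir [ 0.001  0.001 -1.   ] F [-0.1  0.4 -0.3] grip 1.001 q [-1.07  0.13  0.71  1.73 -0.09  1.32 -1.78]
 off [0.282 1.121 0.049] rotz 0.0027
```

View pics/c8.png

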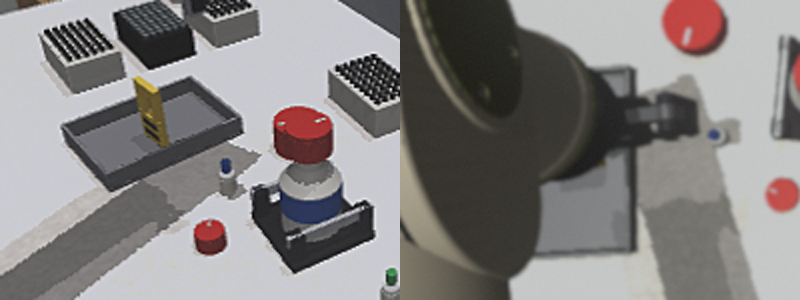

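The tag stands upright and released in the tray, at (150,110) in the left half, and nothing else has been disturbed. Before approaching, I'll refine the cap's axis with a silhouette fit on the first pictures.

Run:
```python
from h import *
from scipy.optimize import minimize
a=np.linspace(0,2*np.pi,60);K=8
def red(f,box):
    im=cv2.imread(f)[box[1]:box[3],box[0]:box[2]].astype(int)
    m=((im[...,2]>1.7*im[...,1])&(im[...,2]>1.7*im[...,0])&(im[...,2]>60)).astype(np.uint8);return m
def hull(c,x,y,box):
    P=np.array([[x+.026*np.cos(t),y+.026*np.sin(t),z] for z in(.118,.152) for t in a])
    p=proj(c,P)-np.array(box[:2])+.5
    h=cv2.convexHull(p.astype(np.float32))
    m=np.zeros(((box[3]-box[1])*K,(box[2]-box[0])*K),np.uint8);cv2.fillConvexPoly(m,(h*K).astype(int),1)
    return cv2.resize(m.astype(np.float32),None,fx=1/K,fy=1/K,interpolation=cv2.INTER_AREA)
bt=(285,210,340,265);bs=(265,180,325,218)
mt=red("pics/top0.png",bt);ms=red("pics/side0.png",bs);print(mt.sum(),ms.sum())
best=lambda f:minimize(f,[.567,.016],method="Nelder-Mead",options=dict(initial_simplex=[[.567,.016],[.572,.016],[.567,.022]]))
et=lambda v:np.abs(hull("top",*v,bt)-mt).sum()
def es(v):
    h=hull("side",*v,bs);w=np.ones_like(h);w[:,:24]=.0;return (np.abs(h-ms)*w).sum()
for f in(et,es,lambda v:et(v)+es(v)):
    r=best(f);print(r.x.round(4),round(r.fun,1))
```

```text
600 693
[0.5709 0.016 ] 73.7
[0.5688 0.0161] 32.4
[0.5697 0.0163] 117.5
```

```bash
python3 -m jog '[{"offset":[0.073,0.28,0],"rotation":[0,0,0],"fingers":1},{"offset":[0.073,0.28,0],"rotation":[0,0,0],"fingers":1},{"offset":[0.073,0.28,0],"rotation":[0,0,0],"fingers":1},{"offset":[0.073,0.28,0],"rotation":[0,0,0],"fingers":1},{"offset":[0,0,0.1],"rotation":[0,0,0],"fingers":1},{"offset":[0,0,0],"rotation":[0,0,0],"fingers":1}]' 80
python3 -c "
from h import *
go([.5685,.016,.133],-83)"
```

```text
clock: 14.65
position: [0.5677, 0.0185, 0.2406]
ee_rot: [0.998, 0.064, -0.001, -0.0]
ft_force: [-0.1, 1.0, 0.5]
grip_width: 0.998
t 14.65 p [0.5677 0.0185 0.2406] yaw -82.7 zdir [-0.002  0.    -1.   ] F [-0.1  1.   0.5] grip 0.998 q [-0.8   0.26  0.82  1.66 -0.2   1.3  -1.39]
 off [0.004 0.017 0.717] rotz 0.003
```

```bash
python3 -m jog '[{"offset":[0.005,0.017,0.15],"rotation":[0,0,0],"fingers":1},{"offset":[0,0,0.18],"rotation":[0,0,0],"fingers":1},{"offset":[0,0,0.18],"rotation":[0,0,0],"fingers":1},{"offset":[0,0,0.15],"rotation":[0,0,0],"fingers":1},{"offset":[0,0,0.055],"rotation":[0,0,0],"fingers":1},{"offset":[0,0,0],"rotation":[0,0,0],"fingers":1}]'
python3 - <<'E'
from h import *
go([.5685,.016,.133],-83)
s,t=[manip.camera(c) for c in("side","top")]
a=cv2.resize(s[150:270,230:350],(400,400),interpolation=2);b=cv2.resize(t[180:300,250:370],(400,400),interpolation=2)
cv2.imwrite("pics/c9.png",np.hstack([a,b])[:,:,::-1])
E
```

```text
clock: 15.4
position: [0.5694, 0.0161, 0.1344]
ee_rot: [0.998, 0.064, -0.0, -0.0]
ft_force: [-0.2, -0.8, 0.3]
grip_width: 1.001
t 15.4 p [0.5694 0.0161 0.1344] yaw -82.6 zdir [-0.  0. -1.] F [-0.2 -0.8  0.3] grip 1.001 q [-0.74  0.38  0.77  1.78 -0.29  1.1  -1.31]
 off [-0.006 -0.     0.009] rotz 0.0034
```

View pics/c9.png

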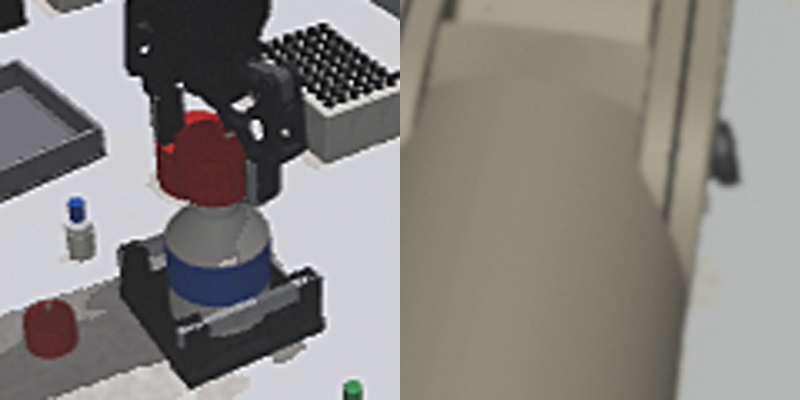

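The fingers straddle the cap, with no contact yet. Closing at 80 N.

```bash
python3 -m jog '[{"offset":[0,0,0],"rotation":[0,0,0],"fingers":-0.2},{"offset":[0,0,0],"rotation":[0,0,0],"fingers":-0.2},{"offset":[0,0,0],"rotation":[0,0,0],"fingers":-0.2},{"offset":[0,0,0],"rotation":[0,0,0],"fingers":-0.2},{"offset":[0,0,0],"rotation":[0,0,0],"fingers":-0.2},{"offset":[0,0,0],"rotation":[0,0,0],"fingers":-0.2},{"offset":[0,0,0],"rotation":[0,0,0],"fingers":-0.2}]' 80
python3 -c "
from h import *
go([.5685,.016,.1285],-83)"
```

```text
clock: 16.38
position: [0.5697, 0.0152, 0.1347]
ee_rot: [0.998, 0.064, 0.0, -0.0]
ft_force: [-2.8, 0.7, 5.5]
grip_width: 0.591
t 16.38 p [0.5697 0.0152 0.1347] yaw -82.7 zdir [ 0.001  0.001 -1.   ] F [-2.8  0.7  5.5] grip 0.591 q [-0.74  0.38  0.78  1.78 -0.29  1.1  -1.31]
 off [-0.007 -0.006  0.041] rotz 0.0028
```

```bash
python3 -m jog '[{"offset":[0,0,0.02],"rotation":[0,0,0],"fingers":-0.2},{"offset":[0,0,0.017],"rotation":[0,0,0],"fingers":-0.2},{"offset":[0,0,0],"rotation":[0,0,0],"fingers":-0.2},{"offset":[0,0,0],"rotation":[0,0,0],"fingers":-0.2}]'
```

```text
clock: 16.88
position: [0.5698, 0.0153, 0.1294]
ee_rot: [0.998, 0.064, 0.0, -0.0]
ft_force: [-2.9, 0.1, 8.8]
grip_width: 0.596
```

```bash
python3 -m jog '[{"offset":[0,0,0.006],"rotation":[0,0,0],"fingers":-0.2},{"offset":[0,0,0],"rotation":[0,0,0],"fingers":-0.2}]'; python3 -m jog '[{"offset":[0,0,0.006],"rotation":[0,0,0],"fingers":-0.2},{"offset":[0,0,0],"rotation":[0,0,0],"fingers":-0.2}]'
```

```text
clock: 17.12
position: [0.5698, 0.0152, 0.129]
ee_rot: [0.998, 0.064, 0.0, -0.001]
ft_force: [-6.5, 0.6, 14.9]
grip_width: 0.592
clock: 17.38
position: [0.5698, 0.0153, 0.1289]
ee_rot: [0.998, 0.064, 0.0, -0.001]
ft_force: [-10.4, 0.8, 25.2]
grip_width: 0.594
```

The hard stop is reached. I'll back off slightly, then twist while held down.

```bash
python3 -m jog '[{"offset":[0,0,-0.004],"rotation":[0,0,0],"fingers":-0.2},{"offset":[0,0,0],"rotation":[0,0,-0.04],"fingers":-0.2},{"offset":[0,0,0],"rotation":[0,0,-0.04],"fingers":-0.2},{"offset":[0,0,0],"rotation":[0,0,0],"fingers":-0.2}]'
python3 -c "
from h import *
go([.5698,.0153,.1289],-82.7+65)
print(np.round(manip.get_obs()['torque'],2))"
```

```text
clock: 17.88
position: [0.5708, 0.0154, 0.129]
ee_rot: [0.99, 0.144, 0.002, -0.0]
ft_force: [-0.2, 0.5, 11.8]
grip_width: 0.591
t 17.88 p [0.5708 0.0154 0.129 ] yaw -73.4 zdir [ 0.003  0.001 -1.   ] F [-0.2  0.5 11.8] grip 0.591 q [-0.71  0.38  0.74  1.79 -0.29  1.08 -1.16]
 off [-0.007 -0.002  0.   ] rotz -0.4864
[0.15 0.14 0.04]
```

```bash
python3 -m jog '[{"offset":[0,0,0.001],"rotation":[0,0,-0.06],"fingers":-0.2},{"offset":[0,0,0],"rotation":[0,0,-0.06],"fingers":-0.2},{"offset":[0,0,0],"rotation":[0,0,-0.06],"fingers":-0.2},{"offset":[0,0,0],"rotation":[0,0,-0.06],"fingers":-0.2},{"offset":[0,0,0],"rotation":[0,0,0],"fingers":-0.2}]'
python3 -c "
from h import *
go([.5698,.0153,.1289],-82.7+65)
print(np.round(manip.get_obs()['torque'],2))"
```

```text
clock: 18.5
position: [0.571, 0.0155, 0.129]
ee_rot: [0.927, 0.375, 0.002, 0.0]
ft_force: [0.6, 0.7, 11.4]
grip_width: 0.596
t 18.5 p [0.571  0.0155 0.129 ] yaw -45.9 zdir [ 0.004  0.001 -1.   ] F [ 0.6  0.7 11.4] grip 0.596 q [-0.64  0.36  0.65  1.78 -0.24  1.08 -0.71]
 off [-0.007 -0.005  0.   ] rotz -0.2461
[0.31 0.01 0.04]
```

```bash
python3 -m jog '[{"offset":[0,0,0],"rotation":[0,0,-0.062],"fingers":-0.2},{"offset":[0,0,0],"rotation":[0,0,-0.062],"fingers":-0.2},{"offset":[0,0,0],"rotation":[0,0,-0.062],"fingers":-0.2},{"offset":[0,0,0],"rotation":[0,0,-0.06],"fingers":-0.2},{"offset":[0,0,0],"rotation":[0,0,0],"fingers":-0.2},{"offset":[0,0,0],"rotation":[0,0,0],"fingers":-0.2}]'
python3 -c "
from h import *
go([.5698,.0153,.1289],-82.7+65)
print(np.round(manip.get_obs()['torque'],2))"
```

```text
clock: 19.25
position: [0.5709, 0.0156, 0.129]
ee_rot: [0.808, 0.589, 0.002, 0.0]
ft_force: [-0.8, 2.0, 11.9]
grip_width: 0.591
t 19.25 p [0.5709 0.0156 0.129 ] yaw -17.8 zdir [ 0.003  0.001 -1.   ] F [-0.8  2.  11.9] grip 0.591 q [-0.57  0.34  0.56  1.78 -0.2   1.07 -0.25]
 off [-0.004 -0.006  0.001] rotz -0.0009
[0.23 0.19 0.03]
```

```bash
python3 -m jog '[{"offset":[0,0,-0.03],"rotation":[0,0,0],"fingers":-0.2},{"offset":[0,0,-0.03],"rotation":[0,0,0],"fingers":-0.2},{"offset":[0,0,0],"rotation":[0,0,0],"fingers":-0.2}]'; python3 -m jog '[{"offset":[0,0,-0.03],"rotation":[0,0,0],"fingers":-0.2},{"offset":[0,0,-0.03],"rotation":[0,0,0],"fingers":-0.2},{"offset":[0,0,0],"rotation":[0,0,0],"fingers":-0.2}]'
```

```text
clock: 19.62
position: [0.5704, 0.0154, 0.1372]
ee_rot: [0.808, 0.589, 0.001, 0.0]
ft_force: [1.7, 0.1, 4.2]
grip_width: 0.59
clock: 20.0
position: [0.5693, 0.0151, 0.1452]
ee_rot: [0.808, 0.589, -0.0, -0.0]
ft_force: [0.0, -0.2, -0.1]
grip_width: 0.586
```

```bash
python3 -m jog '[{"offset":[0,0,-0.1],"rotation":[0,0,0],"fingers":-0.2},{"offset":[0,0,-0.1],"rotation":[0,0,0],"fingers":-0.2},{"offset":[0,0,-0.1],"rotation":[0,0,0],"fingers":-0.2},{"offset":[0,0,-0.1],"rotation":[0,0,0],"fingers":-0.2},{"offset":[0,0,-0.08],"rotation":[0,0,0],"fingers":-0.2},{"offset":[0,0,0],"rotation":[0,0,0],"fingers":-0.2},{"offset":[0,0,0],"rotation":[0,0,0],"fingers":-0.2}]'
python3 - <<'E'
from h import *
go([.5697,.0153,.217])
s=manip.camera("side")
cv2.imwrite("pics/c10.png",cv2.resize(s[90:390,140:540],(800,600),interpolation=2)[:,:,::-1])
E
```

```text
clock: 20.88
position: [0.5692, 0.0152, 0.2167]
ee_rot: [0.808, 0.589, -0.0, -0.0]
ft_force: [-0.2, -0.7, -0.2]
grip_width: 0.59
t 20.88 p [0.5692 0.0152 0.2167] yaw -17.8 zdir [-0.001 -0.    -1.   ] F [-0.2 -0.7 -0.2] grip 0.59 q [-0.6   0.25  0.58  1.69 -0.14  1.25 -0.3 ]
 off [ 0.002  0.003 -0.002] rotz -0.0
```

View pics/c10.png

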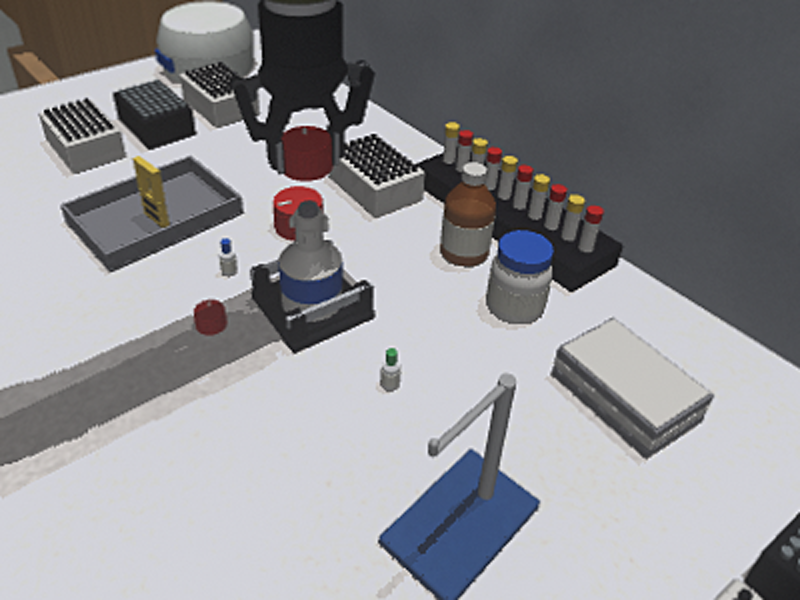

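The cap is held level at (305,152), above the open bottle mouth at (308,212). The tag stands in the tray, and the bystanders are where they were. Handing in.

```bash
python3 -c "
from workcell import manip
print(manip.hand_in())"
```

```text
the job is handed in; nothing more can be done
None
```

The job is done and handed in at about 21 s of the 58 s allowed.

- **Tag:** I lifted it 18 mm, drew it 75 mm off the hook, and lowered it to the tray floor (3.4 N contact) before letting go. It stands upright in the tray.
- **Cap:** I gripped it at 80 N, pressed it to the hard stop, turned it 65° anticlockwise, and lifted it straight off without resistance.

**Last checks:**
- The cap is held level, with the tool within 0.1° of vertical. It is straight above the bottle to within about 1 mm of where I gripped it. I work out a gap of about 5.5 cm over the bottle's rim.
- The last picture shows the bottle open, the tag in the tray, and the other things where they were.
- The wrist force stayed around 25 N or below in the readings I took. The one odd reading was a brief sideways force of about 10 N at the hard stop, which went away when I eased off before twisting.
- The silhouette fits for the cap's axis from the two cameras differed by 2 mm in x. The twist itself showed no notable side load.

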